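# Bring the empty place of the spice carousel to the front and put the jar back

### The job

Put the orange-lidded spice jar back in the carousel: press the winged knob down gently, just until the locked wheel comes free and without driving it hard onto its bottom buffer, and turn it the shorter way round until the one empty place is at the brass tongue on the foot. Let the knob come up so that the wheel locks there, let go, then set the jar gently down into that place, upright and fully home. Leave everything else where it is.

Things in the scene. Friction and masses are not known exactly. Their poses are not given: they have to be found in the camera images.
- carousel: Fixed spice carousel: its foot, a white disc 260 mm across, 12 mm thick. Origin: centre of the underside, on the wheel's vertical axis. Its own -x axis points to the brass tongue at its front edge; z up. A wooden wheel 236 mm across turns on it, with seven cups 51.4 deg apart, centres 85 mm from the axis: six hold steel-lidded jars (tops 157 mm above the counter), one is empty.
- knob (a point): Point fixed to the foot, on the axis, 150 mm above the counter: where the top of the knob's skirt is while the wheel is up. Black knob, one with the wheel: round skirt 52 mm across and, standing on it, a bar wing 46 mm long, 14 mm thick, 26 mm tall, lying along the line from the axis to the empty cup. Press it straight down, by the wing or on the skirt.
- press (a point): Point fixed to the foot, on the axis, 54 mm up; tells how the lock feels. Wheel and knob go down on a spring: 5.5 N at first, 0.3 N more per mm. How deep the lock comes free is hidden and differs, 2.7 to 11.3 mm. Only 0.4 mm deeper a bottom buffer is felt: 8 N per mm, never over 12 N on it. Freed, it turns with hardly any effort. Let up between stops, it runs by itself to the nearest and locks.
- wheel (a joint): Wheel and knob angle, rad, counter-clockwise from above. 0 or 6.283 (a full turn): empty cup at the brass tongue; in general it lies in the carousel's own direction pi + this angle. Endless, never wrapped. Starts on one of the stops 1 to 6 (stop number x 0.898 rad); play 0.02 rad.
- front (a point): Point fixed to the foot, 85 mm from the axis on the tongue side, 119.5 mm above the counter: where the centre of a jar standing in the front cup is. A cup is 49 mm wide inside, 16 mm deep, wall 3 mm, open above; its floor (the wheel's deck) is 82 mm above the counter when the wheel is up.
- jar_mid (a point): Orange-lidded glass jar to put back: 44 mm across, 75 mm tall, about 0.18 kg, standing upright on the grinding slab. Point: its centre, half-way up; z along its axis.
- jar2_mid (a point): Blue-lidded jar of the same size beside it on the slab; it stays. Point: its centre.
- slab: Grinding slab of dark stone, fixed, 300 (x) x 200 (y) mm, 35 mm high. Origin: centre of its underside.
- muller: Hand grinding stone lying on the slab, 170 x 56 mm, 46 mm high; it stays. Origin: centre of its underside.
- dish: Green ceramic dish, 150 mm across, 45 mm high; it stays. Origin: centre of its underside.
- ladle: Steel ladle lying left of the slab, 340 mm long, bowl 72 mm across at its +x end; it stays. Origin on its handle, at counter height.
- spatula: Wooden spatula lying right of the robot, 290 mm long, blade at +x; it stays. Origin on its handle, at counter height.

How it is judged:
By the outcome, as a careful person would: the job done as asked, in the order asked, and still so for the second after the job is handed in, with the robot touching nothing.
It also fails if it takes over 67 s, if anything falls off the work surface, if the arm or the gripper's body presses on something with over 40 N, if the wrist force passes 120 N, or if a joint passes its speed limit or range.

### The arm

A 6-joint arm with a two-finger parallel gripper is mounted at the origin on the work surface. World frame = base frame: x ahead of the robot, y to its left, z up, the work surface at z = 0. Lengths are in m, angles in degrees, forces in N, time in s.
With the tool pointing down it reaches from about 0.375 to 0.9 m from the base axis. Payload 3.1 kg.
Tool frame: the origin (TCP) lies at the very end of the fingers, on their centre line; the grasp point (between the pads) lies 19 mm behind it; z points along the fingers, x is the direction in which the jaws open and shut, and the axes are right-handed (so a half turn about z gives the same grasp; the last joint's range is limited). The gripper opens to 87 mm and grips with 3 to 60 N. Pads are 19 mm wide; open, the fingers measure 117 mm over their backs; the gripper's body (75 mm by 190 mm) begins 51 mm behind the grasp point.
Start: joints at [-85.571, 30.224, 82.088, -0, 67.689, -10.227], TCP at [0.158, -0.605, 0.223] pointing down, gripper open.
Joint ranges: [-176.69, 176.69], [-43.24, 126.21], [12.49, 139.97], [-82, 262], [0, 151.66], [-163.58, 163.58]. Speed limits (degrees/s): [159.86, 159.86, 180, 180, 180, 180].

### API

Orientations are given as a 3x3 rotation matrix whose columns are the frame's x, y, z axes.
In Python, from rig import read_state, capture, bot gives the robot as it stands.
- The arm moves only by the shell command python3 -m crank 'ROWS' [OPENING]. ROWS is JSON, a list of rows, each a list of 2 entries, a list of its own where there are three numbers: the shift along the tool's x, y, z in cm, then the turn, a rotation vector about the tool's x, y, z in rad. In form: [[[dx, dy, dz], [wx, wy, wz]], ...]. A call has 1 to 12 rows; each row shifts and turns the commanded pose from where the row before left it, along the tool's axes as they then stand; what a row does not reach is not made up. A row lasts 1/10 s, in which the tool goes at most 50 mm and 8.59 degrees, less where a joint would pass 70% of its speed; a pose out of reach is approached as far as the arm can. A call with a gripper value outside its range is refused whole. OPENING is the closure, from -1 (fully open) to 1 (shut), set as the call begins (- or left out, the last holds). The fingers move at their own pace and stop on an object; the grip force is fixed at half the most. Time passes only in rows, so rows that do not move let the fingers close. It gives the time, the measured TCP pose, the force and the opening at its end, in the units of the state.
- read_state(): the state, without advancing time (a new reading comes with each control period).
- capture(name): name is "side" or "top" or "wrist"; returns a dict with "pixels" (400x640x3 uint8, red, green, blue), "camera_matrix" (3x3 intrinsics, pixels), "R" (3x3) and "t" (3): a world point X has camera coordinates R X + t. Camera axes: x right, y down, z forward; pixel columns grow to the right and rows downward; lengths in m; the calibration is good to about 2 mm. A picture is of the moment at which its call begins. There is no depth.
- bot.hand_in(): hands the job in, once; it reports no verdict.
The state is a dict: "time_s": time; "joint_positions": joint angles; "qvel": joint speeds; "tau": joint torques, N m; "position": TCP position; "tcp_rot": TCP orientation; "force": force on the tool from outside, world axes, zero at the start; "moment": the same for the moment, N m; "opening": opening from 0.0 (shut) to 1.0 (fully open).
Only numpy, scipy, OpenCV 4.12 (cv2) and the standard library are available. Lean on these libraries where they do the work, as an engineer would, in place of code of your own. Each camera call takes 0.05 s, during which the arm holds its last target.

## Working session

There is one attempt and no reset: what is moved stays moved. The work goes in short steps, Python scripts to look and compute and a shell command to move; the robot and the scene stay as the last step left them, time stands still between calls to the robot, and variables do not carry over. Pictures are saved under pics/ and viewed, and the job is handed in when it is done.

```bash
ls; mkdir -p pics
python3 - <<'E'
from rig import read_state,capture,bot
import cv2
s=read_state()
for k,v in s.items(): print(k,v)
for n in ["side","top","wrist"]:
    c=capture(n); cv2.imwrite(f"pics/{n}0.png",c["pixels"][:,:,::-1]); print(n,c["camera_matrix"],c["R"],c["t"])
E
```

```text
pics
time_s 0.0
joint_positions [-8.55727405e+01  3.02774835e+01  8.21577871e+01 -1.26815858e-03
  6.76883017e+01 -1.02270524e+01]
qvel [ 0.02598255  0.05185152 -0.03996364  0.0267645   0.04662977 -0.03034551]
tau [ 8.84348683e-04 -4.40039313e+01 -1.76589757e+01  6.33105473e-02
  5.79586742e-02 -1.57627924e-04]
position [ 0.15808334 -0.60391057  0.22157975]
tcp_rot [[ 2.52994510e-01 -9.67467696e-01 -1.86901724e-04]
 [-9.67465378e-01 -2.52994318e-01  2.14872793e-03]
 [-2.12610993e-03 -3.62795421e-04 -9.99997674e-01]]
force [-0.75841472  0.09806536  0.7402275 ]
moment [-0.00028719  0.02217783 -0.02015455]
opening 0.9961099304201526
side [[437.17869944   0.         322.08966118]
 [  0.         437.17869944 204.96205029]
 [  0.           0.           1.        ]] [[-0.98335776 -0.18167556 -0.00122838]
 [-0.12740789  0.69441094 -0.70820949]
 [ 0.12951736 -0.69626679 -0.70600128]] [0.50409015 0.11330107 1.33770438]
top [[474.40402644   0.         314.52727076]
 [  0.         474.40402644 196.11658585]
 [  0.           0.           1.        ]] [[-7.34788847e-04 -9.99988236e-01  4.79453522e-03]
 [-9.79696350e-01 -2.41374464e-04 -2.00486915e-01]
 [ 2.00485714e-01 -4.84450421e-03 -9.79684648e-01]] [0.06364594 0.51083578 1.34297305]
wrist [[298.85065777   0.         318.11754537]
 [  0.         298.85065777 198.05577618]
 [  0.           0.           1.        ]] [[ 0.2522579  -0.96765856 -0.00169405]
 [-0.93541423 -0.24429958  0.25557373]
 [-0.24772197 -0.06288586 -0.96678808]] [-0.62398351 -0.03083253  0.38949245]
```

View pics/side0.png

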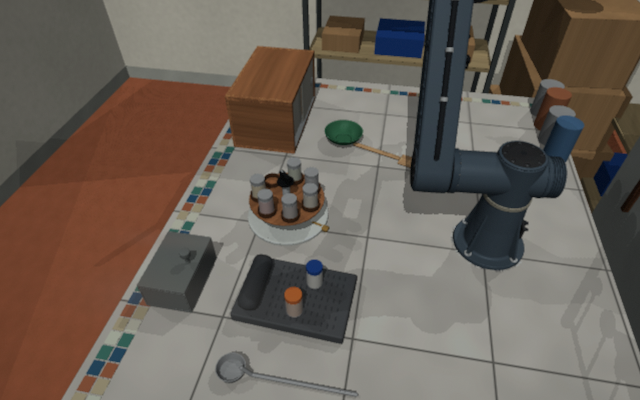

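View pics/top0.png

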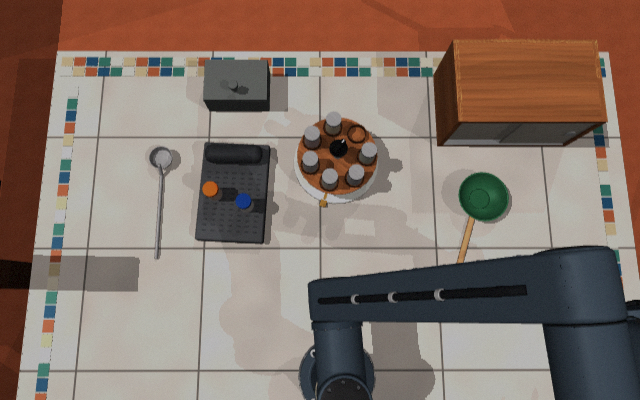

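View pics/wrist0.png

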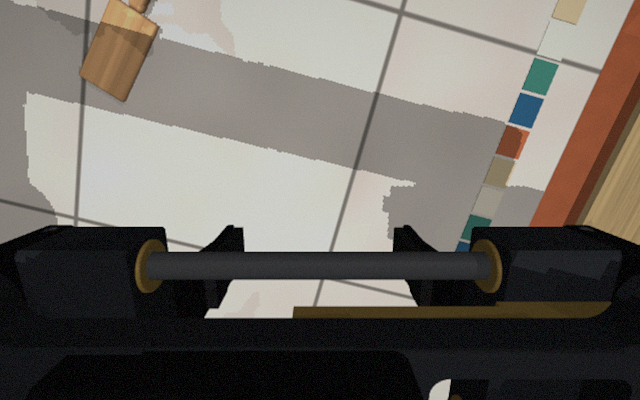

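```bash
cat > h.py <<'E'
import numpy as np, cv2
from rig import read_state,capture,bot
def ray(c,uv,z):
    K,R,t=c["camera_matrix"],np.array(c["R"]),np.array(c["t"])
    d=R.T@np.linalg.solve(K,[uv[0],uv[1],1.0]); o=-R.T@t
    return o+d*(z-o[2])/d[2]
def proj(c,X):
    p=c["camera_matrix"]@(np.array(c["R"])@np.array(X)+c["t"]); return p[:2]/p[2]
def crop(c,x0,y0,x1,y1,s,f):
    im=c["pixels"][y0:y1,x0:x1,::-1]; cv2.imwrite(f,cv2.resize(im,None,fx=s,fy=s,interpolation=cv2.INTER_CUBIC))
E
python3 - <<'E'
from h import *
c=capture("top"); crop(c,190,100,390,250,4,"pics/topz.png")
c=capture("side"); crop(c,220,130,370,345,2.7,"pics/sidez.png")
E
```

```text
(no output)
```

View pics/topz.png

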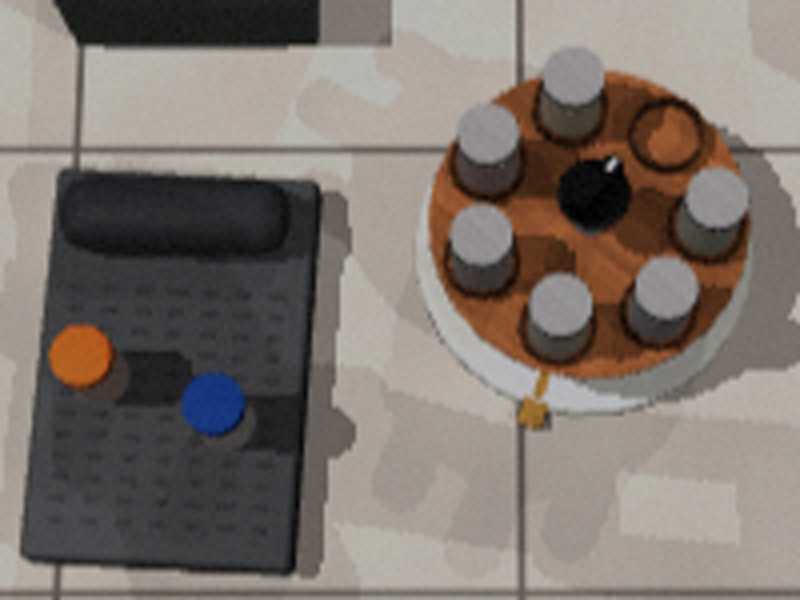

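View pics/sidez.png

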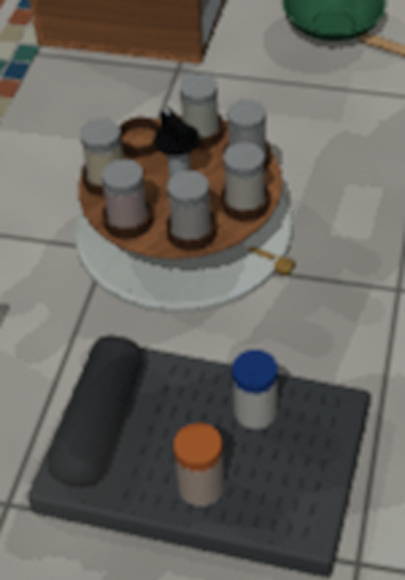

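Run:
```python
from h import *
from scipy.optimize import least_squares
c=capture("top"); s=capture("side")
pt=np.array([(573,74),(488,135),(481,236),(560,305),(666,287),(716,198)])/4.+[190,100]-.375
ps=np.array([(199,89),(247,115),(245,157),(188,187),(124,177),(100,134)])/2.7+[220,130]-.3
for nm,cc,pp in(("top",c,pt),("side",s,ps)):
    P=np.array([ray(cc,p,.157)[:2] for p in pp])
    def f(q):
        r=[]
        for p in P:
            a=np.arctan2(*(p-q[:2])[::-1]); k=round((a-q[2])/(2*np.pi/7)); b=q[2]+k*2*np.pi/7
            r+=list(p-q[:2]-.085*np.array([np.cos(b),np.sin(b)]))
        return r
    m=P.mean(0)
    best=min((least_squares(f,[*m,a]) for a in np.arange(0,.9,.1)),key=lambda r:r.cost)
    a=np.degrees(best.x[2]); print(nm,best.x[:2],"rms",np.sqrt(2*best.cost/12),"angles",[(round((a+k*360/7+180)%360-180,1)) for k in range(7)])
    print("lids",np.round(np.degrees(np.arctan2(P[:,1]-best.x[1],P[:,0]-best.x[0])),1))
    ctr=best.x[:2]
    tg=((535,412),) if nm=="top" else ((285,265),)
    q=np.array(tg[0])/4.+[190,100] if nm=="top" else np.array(tg[0])/2.7+[220,130]
    T=ray(cc,q,.012)[:2]-ctr; print("tongue",T,np.hypot(*T),np.degrees(np.arctan2(T[1],T[0])))
    hsv=cv2.cvtColor(cc["pixels"],cv2.COLOR_RGB2HSV)
    for n2,lo,hi in(("orange",(5,170,90),(15,255,255)),("blue",(108,170,60),(125,255,255))):
        mk=cv2.inRange(hsv,lo,hi); x0,y0,x1,y1=(190,150,280,250) if nm=="top" else (220,250,370,345)
        sub=np.zeros_like(mk); sub[y0:y1,x0:x1]=mk[y0:y1,x0:x1]
        ys,xs=np.nonzero(sub); cen=np.array([xs.mean(),ys.mean()]); print(n2,len(xs),cen,xs.min(),xs.max(),ys.min(),ys.max(),ray(cc,cen,.110),ray(cc,cen,.104))
print("cam",-c["R"].T@c["t"],-s["R"].T@s["t"])
# empty cup, knob wing tip
print(ray(c,np.array((667,135))/4+[190,100],.098))
```

```text
top [ 0.62754544 -0.00151014] rms 0.0006388205260793816 angles [np.float64(9.5), np.float64(60.9), np.float64(112.3), np.float64(163.8), np.float64(-144.8), np.float64(-93.4), np.float64(-42.0)]
lids [   9.2   61.3  112.7  163.5 -144.8  -93.6]
tongue [-0.12977851  0.0370318 ] 0.13495857194270577 164.07410663336077
orange 189 [209.73544974 188.50793651] 202 217 181 196 [0.52072523 0.35931796 0.11      ] [0.52205324 0.36064405 0.104     ]
blue 183 [242.79781421 200.55191257] 236 250 193 208 [0.48614117 0.26512386 0.11      ] [0.48731051 0.2660178  0.104     ]
side [0.62368126 0.00328854] rms 0.0013227685796129234 angles [np.float64(9.6), np.float64(61.0), np.float64(112.5), np.float64(163.9), np.float64(-144.7), np.float64(-93.2), np.float64(-41.8)]
lids [ -93.9 -145.5  165.4  111.9   62.3    8.9]
tongue [-0.13013647  0.04042034] 0.13626924053696365 162.7452258364123
orange 231 [292.83982684 294.995671  ] 285 301 287 303 [0.51855827 0.36285249 0.11      ] [0.51974923 0.35904088 0.104     ]
blue 187 [313.75935829 267.12834225] 306 321 260 274 [0.48453742 0.27026883 0.11      ] [0.48550537 0.2658503  0.104     ]
cam [0.2312638  0.07027453 1.41780081] [0.33688047 0.94430249 1.02528112]
[ 0.68723664 -0.05966016  0.098     ]
```

```bash
python3 -m crank '[[[-1,-1.3,-0.3],[0,0,0]],[[-2,-2.6,-0.3],[0,0,0]],[[-2.9,-3.8,-0.3],[0,0,0]],[[-2.9,-3.8,-0.3],[0,0,0]],[[-2.9,-3.8,-0.3],[0,0,0]],[[-2.9,-3.8,-0.3],[0,0,0]],[[-2.9,-3.8,-0.3],[0,0,0]],[[-2.9,-3.8,-0.3],[0,0,0]],[[-2.9,-3.8,-0.3],[0,0,0]],[[-2.9,-3.8,-0.3],[0,0,0]],[[-2.9,-3.8,-0.3],[0,0,0]],[[-2.9,-3.8,-0.3],[0,0,0]]]' 0.2; python3 -c "
from h import *
s=read_state();print(s['position'],s['joint_positions'],s['time_s'])"
```

```text
time_s: 1.55
position: [0.4831, -0.1861, 0.2591]
tcp_rot: [[0.253, -0.967, 0.0], [-0.967, -0.253, 0.0], [-0.0, -0.0, -1.0]]
force: [0.4, -0.3, -0.5]
opening: 0.401
[ 0.48313657 -0.18609189  0.25913708] [-3.34558302e+01  1.93541084e+01  9.47965256e+01  1.88636077e-02
  6.58347492e+01  4.18522190e+01] 1.55
```

```bash
python3 -m crank '[[[-2.9,-3.8,0],[0,0,0]],[[-2.9,-3.8,0],[0,0,0]],[[-2.9,-3.8,0],[0,0,0]],[[-2.6,-3.4,0],[0,0,0]],[[-1.8,-2.3,0],[0,0,0]],[[-1.0,-1.3,0],[0,0,0]],[[0,0,0],[0,0,-0.1]],[[0,0,0],[0,0,-0.13]],[[0,0,0],[0,0,-0.14]],[[0,0,0],[0,0,-0.14]],[[0,0,0],[0,0,-0.14]],[[0,0,0],[0,0,-0.14]]]'
python3 -m crank '[[[0,0,0],[0,0,-0.14]],[[0,0,0],[0,0,-0.14]],[[0,0,0],[0,0,-0.14]],[[0,0,0],[0,0,-0.14]],[[0,0,0],[0,0,-0.14]],[[0,0,0],[0,0,-0.14]],[[0,0,0],[0,0,-0.14]],[[0,0,0],[0,0,-0.14]],[[0,0,0],[0,0,-0.14]],[[0,0,0],[0,0,-0.1]],[[0,0,0],[0,0,0]]]'
python3 - <<'E'
from h import *
s=read_state();print(s['position'],s['joint_positions'],s['time_s'],s['tcp_rot'],s['force'],s['moment'])
c=capture("wrist"); cv2.imwrite("pics/w1.png",c["pixels"][:,:,::-1])
E
```

```text
time_s: 2.75
position: [0.6239, -0.0062, 0.2587]
tcp_rot: [[0.868, -0.497, -0.001], [-0.497, -0.868, -0.0], [-0.001, 0.001, -1.0]]
force: [-1.2, 0.1, 1.0]
opening: 0.399
time_s: 3.85
position: [0.624, -0.0063, 0.2587]
tcp_rot: [[0.672, 0.741, -0.001], [0.741, -0.672, -0.0], [-0.001, -0.001, -1.0]]
force: [0.0, -0.2, 0.4]
opening: 0.399
[ 0.62402246 -0.00626742  0.25870439] [-1.08158571e+01  2.80639072e+01  7.98242430e+01 -1.10931085e-02
  7.21554890e+01 -5.86037757e+01] 3.85 [[ 6.71832568e-01  7.40702632e-01 -7.82695266e-04]
 [ 7.40702838e-01 -6.71832795e-01 -3.80985052e-05]
 [-5.54060011e-04 -5.54148788e-04 -9.99999693e-01]] [ 0.02587243 -0.24543768  0.40798371] [ 0.03899215 -0.13335283 -0.03629093]
```

View pics/w1.png

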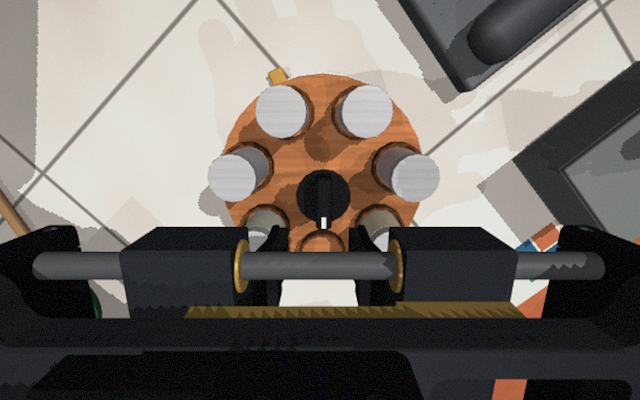

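Run:
```python
from h import *
c=capture("wrist"); g=cv2.cvtColor(c["pixels"],cv2.COLOR_RGB2GRAY)
crop(c,200,60,450,250,3.2,"pics/w1z.png")
m=np.all(np.abs(c["pixels"].astype(int)-c["pixels"].mean(2,keepdims=True))<12,axis=2)&(g>140)&(g<225)
hc=cv2.HoughCircles(g[60:230,200:450],cv2.HOUGH_GRADIENT,1.0,40,param1=120,param2=14,minRadius=22,maxRadius=30)
for x,y,r in hc[0]:
    p=(x+200,y+60); print(p,r,ray(c,p,.157)[:2],ray(c,p,.150)[:2])
b=(g<35).astype(np.uint8)[160:225,290:356]
ys,xs=np.nonzero(b); print("knob",xs.min()+290,xs.max()+290,ys.min()+160)
```

```text
(np.float32(322.5), np.float32(195.5)) 27.1 [ 0.62443692 -0.00194294] [ 0.6258301  -0.00307252]
(np.float32(413.5), np.float32(176.5)) 25.0 [0.66627031 0.06999482] [0.66877519 0.07077696]
(np.float32(278.5), np.float32(111.5)) 27.2 [0.54488893 0.01978224] [0.54416815 0.01922999]
(np.float32(368.5), np.float32(112.5)) 27.1 [0.59686153 0.07558127] [0.5975219  0.07651186]
(np.float32(246.5), np.float32(167.5)) 27.2 [ 0.55995537 -0.03459448] [ 0.55963497 -0.03659176]
(np.float32(376.5), np.float32(229.5)) 27.1 [0.68296191 0.01340366] [0.68591036 0.01268191]
(np.float32(266.5), np.float32(226.5)) 23.2 [ 0.61134228 -0.0607402 ] [ 0.61238747 -0.0634323 ]
knob 297 349 170
```

View pics/w1z.png

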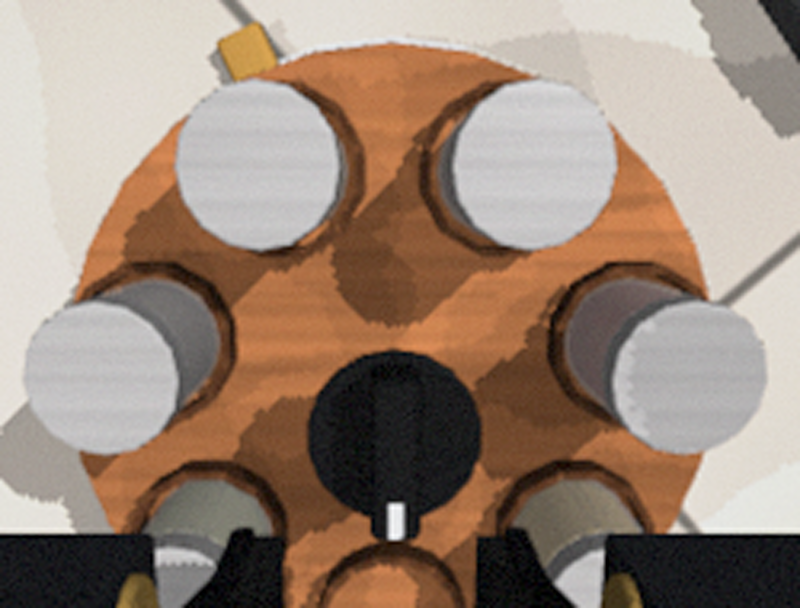

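Run:
```python
from h import *
c=capture("wrist");s=read_state()
L=np.array([(258,164),(534,164),(101,377),(689,377)])/3.2+[200,60]-.35
P=np.array([ray(c,p,.157)[:2] for p in L])
from scipy.optimize import least_squares
f=lambda q:np.hypot(*(P-q).T)-.085
r=least_squares(f,[.625,0]);print(r.x,r.fun)
print(np.degrees(np.arctan2(*(P-r.x).T[::-1])))
print("knob",ray(c,np.array((395,437))/3.2+[200,60]-.35,.150)[:2])
print("tcp",s["position"], "tongue",np.degrees(np.arctan2(*(ray(c,np.array((249,52))/3.2+[200,60],.012)[:2]-r.x)[::-1])))
print("fingers mid est, tcp proj:",proj(c,s["position"]))
```

```text
[ 0.62711725 -0.00357441] [ 9.93816602e-05  1.16093949e-04 -4.15255745e-04 -4.22675830e-04]
[ 163.02980516  112.23958318 -145.78314271   61.08189858]
knob [ 0.62687907 -0.00309614]
tcp [ 0.62449176 -0.00618296  0.25869082] tongue 162.10264948199566
fingers mid est, tcp proj: [319.37843251 243.37398484]
```

```bash
python3 -m crank '[[[0.44,-0.07,1],[0,0,0]],[[0,0,2],[0,0,0]],[[0,0,2.5],[0,0,0]],[[0,0,2],[0,0,0]],[[0,0,1.5],[0,0,0]],[[0,0,0.8],[0,0,0]],[[0,0,0.3],[0,0,0]],[[0,0,0.1],[0,0,0]],[[0,0,0],[0,0,0]]]'
python3 - <<'E'
from h import *
s=read_state();print(s['position'],s['force'],s['moment'],s['opening'])
c=capture("top"); crop(c,280,90,400,220,4.5,"pics/t2.png")
c=capture("side"); crop(c,230,130,350,250,4.5,"pics/s2.png")
E
```

```text
time_s: 4.9
position: [0.6279, -0.0024, 0.1571]
tcp_rot: [[0.671, 0.741, 0.001], [0.741, -0.671, -0.0], [0.001, 0.001, -1.0]]
force: [-0.0, -0.1, 0.4]
opening: 0.398
[ 0.62785665 -0.00235682  0.15712308] [-0.03795169 -0.13341141  0.3742741 ] [ 0.06324502 -0.17133158 -0.00828159] 0.3978334434314223
```

View pics/s2.png

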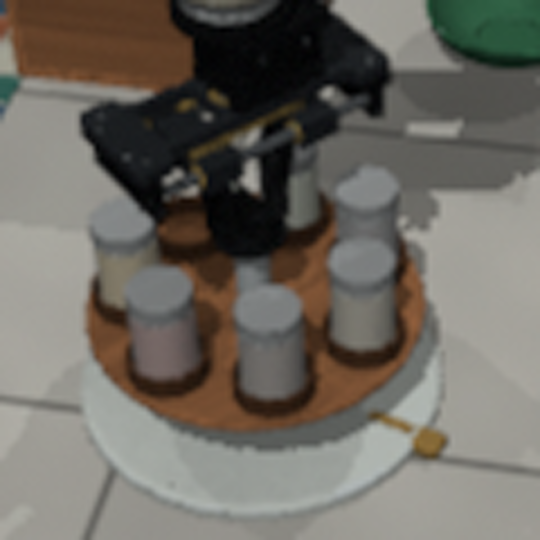

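```bash
python3 -m crank '[[[-0.05,-0.05,0.2],[0,0,0]],[[0,0,0.2],[0,0,0]],[[0,0,0],[0,0,0]]]'; python3 -m crank '[[[0,0,0],[0,0,0]],[[0,0,0],[0,0,0]],[[0,0,0],[0,0,0]],[[0,0,0],[0,0,0]],[[0,0,0],[0,0,0]],[[0,0,0],[0,0,0]]]' 1
python3 - <<'E'
from h import *
s=read_state();print(s['position'],s['force'],s['moment'],s['opening'],s['opening']*87)
E
```

```text
time_s: 5.3
position: [0.6264, -0.0023, 0.1524]
tcp_rot: [[0.671, 0.741, -0.0], [0.741, -0.671, 0.0], [-0.0, -0.0, -1.0]]
force: [0.1, 0.1, 0.4]
opening: 0.399
time_s: 5.9
position: [0.6266, -0.0024, 0.1526]
tcp_rot: [[0.671, 0.741, -0.0], [0.741, -0.671, -0.0], [-0.0, 0.0, -1.0]]
force: [-0.6, -0.5, 0.3]
opening: 0.159
[ 0.62660682 -0.00244829  0.15259003] [-0.62886089 -0.54641742  0.2683673 ] [-0.03789341 -0.12285817  0.02731103] 0.158651483613546 13.802679074378503
```

```bash
cat > st.py <<'E'
from h import *
s=read_state();R=s['tcp_rot'];print('t',s['time_s'],'p',np.round(s['position'],5),'F',np.round(s['force'],2),'M',np.round(s['moment'],3),'az',round(float(np.degrees(np.arctan2(R[1][0],R[0][0]))),2),'op',round(s['opening']*87,1))
E
python3 -m crank '[[[0,0,0.1],[0,0,0]],[[0,0,0.1],[0,0,0]],[[0,0,0],[0,0,0]]]';python3 st.py; python3 -m crank '[[[0,0,0.02],[0,0,0.03]],[[0,0,0],[0,0,0]],[[0,0,0],[0,0,0]]]';python3 st.py
```

```text
time_s: 6.2
position: [0.6268, -0.0024, 0.1517]
tcp_rot: [[0.671, 0.741, 0.001], [0.741, -0.671, -0.0], [0.0, 0.001, -1.0]]
force: [-1.3, -0.6, 6.3]
opening: 0.158
t 6.2 p [ 0.62676 -0.00245  0.15168] F [-1.33 -0.64  6.29] M [ 0.018  0.233 -0.043] az 47.85 op 13.8
time_s: 6.5
position: [0.6268, -0.0024, 0.1516]
tcp_rot: [[0.693, 0.721, 0.001], [0.721, -0.693, -0.0], [0.0, 0.001, -1.0]]
force: [-1.7, 0.1, 5.7]
opening: 0.16
t 6.5 p [ 0.62676 -0.00243  0.15164] F [-1.71  0.12  5.68] M [ 0.007  0.269 -0.009] az 46.13 op 13.9
```

```bash
python3 -m crank '[[[0,0,0.03],[0,0,0.03]],[[0,0,0.03],[0,0,0]],[[0,0,0],[0,0,0]]]' | tail -0;python3 st.py;python3 -m crank '[[[0,0,0.04],[0,0,0]],[[0,0,0.03],[0,0,0]],[[0,0,0],[0,0,0]]]'| tail -0;python3 st.py
```

```text
t 6.8 p [ 0.62677 -0.00258  0.15109] F [-1.9  -0.84  5.56] M [0.127 0.255 0.331] az 44.49 op 13.8
t 7.1 p [ 0.62675 -0.00256  0.15043] F [-1.42 -1.27  6.53] M [0.112 0.258 0.329] az 44.49 op 13.5Exception ignored on flushing sys.stdout:
BrokenPipeError: [Errno 32] Broken pipe
Exception ignored on flushing sys.stdout:
BrokenPipeError: [Errno 32] Broken pipe
```

```bash
for i in 1; do python3 -m crank '[[[0,0,0.03],[0,0,0]],[[0,0,0.02],[0,0,0]]]' >/dev/null;python3 st.py; done; python3 -m crank '[[[0,0,0.03],[0,0,0]],[[0,0,0.02],[0,0,0]]]' >/dev/null;python3 st.py
```

```text
t 7.3 p [ 0.62678 -0.00256  0.15004] F [-1.93 -0.98  7.72] M [0.06  0.269 0.314] az 44.5 op 13.8
t 7.5 p [ 0.62677 -0.00255  0.14955] F [-2.72 -0.32  7.18] M [0.135 0.31  0.379] az 44.5 op 13.7
```

```bash
python3 -m crank '[[[0,0,0.03],[0,0,0]],[[0,0,0.02],[0,0,0]]]' >/dev/null;python3 st.py; python3 -m crank '[[[0,0,0.03],[0,0,0]],[[0,0,0.01],[0,0,0]]]' >/dev/null;python3 st.py
```

```text
t 7.7 p [ 0.62675 -0.00257  0.1491 ] F [-2.85 -0.58  6.78] M [0.084 0.292 0.364] az 44.49 op 13.9
t 7.9 p [ 0.62676 -0.00255  0.14869] F [-1.92 -1.09  7.31] M [0.09  0.297 0.366] az 44.49 op 13.7
```

```bash
python3 -m crank '[[[0,0,0.03],[0,0,0]],[[0,0,0.01],[0,0,0]]]' >/dev/null;python3 st.py; python3 -m crank '[[[0,0,0.03],[0,0,0]],[[0,0,0.01],[0,0,0]]]' >/dev/null;python3 st.py
```

```text
t 8.1 p [ 0.62676 -0.00254  0.14829] F [-1.94 -0.26  7.86] M [0.069 0.324 0.299] az 44.49 op 13.9
t 8.3 p [ 0.62674 -0.00255  0.14796] F [-2.71 -0.46  8.08] M [0.131 0.301 0.328] az 44.49 op 13.5
```

```bash
python3 -m crank '[[[0,0,0.03],[0,0,0]],[[0,0,0.01],[0,0,0]]]' >/dev/null;python3 st.py; python3 -m crank '[[[0,0,0.03],[0,0,0]],[[0,0,0.01],[0,0,0]]]' >/dev/null;python3 st.py
```

```text
t 8.5 p [ 0.62678 -0.00251  0.14754] F [-2.79 -0.54  7.93] M [0.116 0.375 0.28 ] az 44.49 op 13.7
t 8.7 p [ 0.62678 -0.00255  0.14715] F [-2.6   0.15  7.37] M [0.086 0.318 0.291] az 44.48 op 13.8
```

```bash
python3 -m crank '[[[0,0,0.03],[0,0,0]],[[0,0,0.01],[0,0,0]]]' >/dev/null;python3 st.py
```

```text
t 8.9 p [ 0.62677 -0.00251  0.1468 ] F [-2.86 -0.58  8.78] M [0.07  0.37  0.302] az 44.48 op 14.1
```

```bash
python3 -m crank '[[[0,0,0.03],[0,0,0]],[[0,0,0.01],[0,0,0]]]' >/dev/null;python3 st.py; python3 -m crank '[[[0,0,0.03],[0,0,0]],[[0,0,0.01],[0,0,0]]]' >/dev/null;python3 st.py
```

```text
t 9.1 p [ 0.6268  -0.00251  0.1464 ] F [-1.17  0.24  8.5 ] M [0.134 0.337 0.284] az 44.48 op 13.8
t 9.3 p [ 0.62679 -0.00252  0.14602] F [-2.01 -0.97  8.25] M [0.089 0.364 0.313] az 44.47 op 13.7
```

```bash
python3 -m crank '[[[0,0,0.03],[0,0,0]],[[0,0,0.01],[0,0,0]]]' >/dev/null;python3 st.py
```

```text
t 9.5 p [ 0.62681 -0.0025   0.14565] F [-2.34  0.09  8.23] M [0.089 0.334 0.261] az 44.47 op 13.9
```

```bash
python3 -m crank '[[[0,0,0.03],[0,0,0]],[[0,0,0.01],[0,0,0]]]' >/dev/null;python3 st.py
```

```text
t 9.7 p [ 0.62682 -0.00246  0.14525] F [-2.1   0.13  8.96] M [0.071 0.363 0.207] az 44.46 op 13.9
```

```bash
python3 -m crank '[[[0,0,0.03],[0,0,0.01]],[[0,0,0.01],[0,0,0]]]' >/dev/null;python3 st.py
```

```text
t 9.9 p [ 0.62685 -0.00245  0.14463] F [-1.47 -0.1   5.64] M [0.06  0.238 0.062] az 43.86 op 13.9
```

```bash
python3 -m crank '[[[0,0,0.03],[0,0,0]],[[0,0,0.01],[0,0,0]]]' >/dev/null;python3 st.py
```

```text
t 10.1 p [ 0.62685 -0.00246  0.14407] F [-1.51 -0.24  6.24] M [0.101 0.249 0.028] az 43.85 op 13.8
```

```bash
python3 -m crank '[[[0,0,0.03],[0,0,0]],[[0,0,0.01],[0,0,0]]]' >/dev/null;python3 st.py
```

```text
t 10.3 p [ 0.62687 -0.00243  0.1438 ] F [-1.53 -0.36  7.32] M [0.002 0.367 0.017] az 43.84 op 13.6
```

```bash
python3 -m crank '[[[0,0,-0.01],[0,0,0.04]],[[0,0,0],[0,0,0.05]],[[0,0,0],[0,0,0]]]' >/dev/null;python3 st.py
```

```text
t 10.6 p [ 0.62693 -0.0024   0.14346] F [-1.19  0.15  5.03] M [ 0.087  0.218 -0.026] az 38.67 op 13.6
```

```bash
python3 -m crank '[[[0,0,0],[0,0,0.05]],[[0,0,0],[0,0,0.09]],[[0,0,0],[0,0,0.12]],[[0,0,0],[0,0,0.12]],[[0,0,0],[0,0,0.12]],[[0,0,0],[0,0,0.12]],[[0,0,0],[0,0,0.08]],[[0,0,0],[0,0,0.04]],[[0,0,0],[0,0,0]]]' >/dev/null;python3 st.py
```

```text
t 11.5 p [ 0.62771 -0.0021   0.14425] F [0.01 0.77 9.28] M [ 0.201  0.166 -0.105] az -3.72 op 13.8
```

```bash
python3 -m crank '[[[0,0,0],[0,0,0.05]],[[0,0,0],[0,0,0.09]],[[0,0,0],[0,0,0.12]],[[0,0,0],[0,0,0.12]],[[0,0,0],[0,0,0.12]],[[0,0,0],[0,0,0.12]],[[0,0,0],[0,0,0.12]],[[0,0,0],[0,0,0.08]],[[0,0,0],[0,0,0.04]],[[0,0,0],[0,0,0]]]' >/dev/null;python3 st.py
```

```text
t 12.5 p [ 0.62861 -0.00259  0.14428] F [0.6  0.39 8.14] M [ 0.018 -0.01  -0.034] az -53.01 op 13.8
```

```bash
python3 -m crank '[[[0,0,0],[0,0,0.05]],[[0,0,0],[0,0,0.09]],[[0,0,0],[0,0,0.12]],[[0,0,0],[0,0,0.12]],[[0,0,0],[0,0,0.12]],[[0,0,0],[0,0,0.12]],[[0,0,0],[0,0,0.12]],[[0,0,0],[0,0,0.11]],[[0,0,0],[0,0,0.06]],[[0,0,0],[0,0,0.02]],[[0,0,0],[0,0,0]]]' >/dev/null;python3 st.py
python3 - <<'E'
from h import *
c=capture("top"); crop(c,280,90,400,220,4.5,"pics/t3.png")
E
```

```text
t 13.6 p [ 0.6288  -0.00361  0.14462] F [ 0.47 -2.01  8.81] M [-0.407  0.111 -0.008] az -106.24 op 14.0
```

View pics/t3.png

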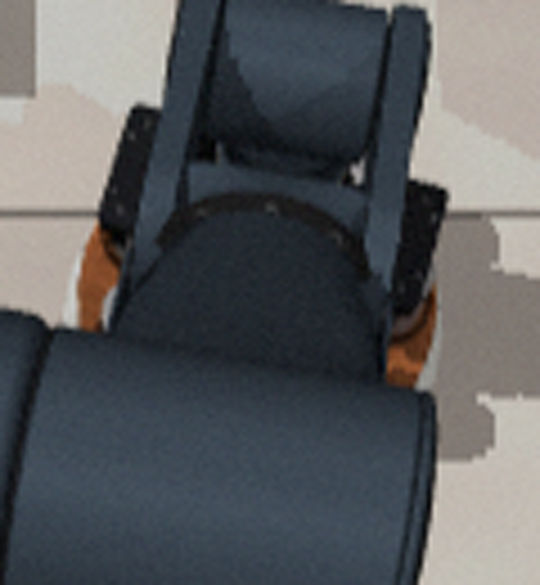

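```bash
python3 -m crank '[[[0,0,-0.1],[0,0,0]],[[0,0,-0.1],[0,0,0]],[[0,0,-0.1],[0,0,0]],[[0,0,-0.1],[0,0,0]],[[0,0,-0.1],[0,0,0]],[[0,0,-0.1],[0,0,0]],[[0,0,0],[0,0,0]]]' >/dev/null;python3 st.py;  python3 -m crank '[[[0,0,-0.1],[0,0,0]],[[0,0,-0.05],[0,0,0]],[[0,0,0],[0,0,0]]]' >/dev/null;python3 st.py
python3 - <<'E'
from h import *
c=capture("side"); crop(c,230,130,350,250,4.5,"pics/s3.png")
E
```

```text
t 14.35 p [ 0.62876 -0.00359  0.15045] F [-0.47 -1.57  6.54] M [-0.372  0.03  -0.048] az -106.22 op 13.4
t 14.65 p [ 0.62876 -0.00361  0.1518 ] F [ 1.13 -1.18  6.51] M [-0.365  0.012 -0.029] az -106.22 op 13.6
```

View pics/s3.png

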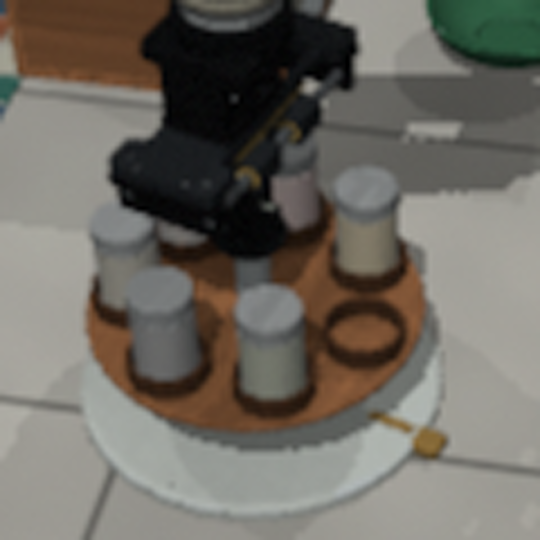

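```bash
python3 -m crank '[[[0,0,-0.05],[0,0,0]],[[0,0,-0.05],[0,0,0]],[[0,0,0],[0,0,0]]]' >/dev/null;python3 st.py; python3 -m crank '[[[0,0,-0.03],[0,0,0.02]],[[0,0,0],[0,0,0.02]],[[0,0,0],[0,0,0]]]' >/dev/null;python3 st.py
```

```text
t 15.0 p [ 0.62872 -0.00357  0.15253] F [ 0.74 -3.14  5.88] M [-0.524 -0.185  0.014] az -106.23 op 13.6
t 15.3 p [ 0.62864 -0.0036   0.15255] F [ 0.56 -3.66  5.69] M [-0.622 -0.262  0.061] az -108.56 op 13.5
```

```bash
python3 -m crank '[[[0,0,-0.04],[0,0,0]],[[0,0,-0.04],[0,0,0.02]],[[0,0,0],[0,0,0]]]' >/dev/null;python3 st.py; python3 -m crank '[[[0,0,0],[0,0,-0.02]],[[0,0,0],[0,0,-0.02]],[[0,0,0],[0,0,-0.02]],[[0,0,0],[0,0,0]]]' >/dev/null;python3 st.py
```

```text
t 15.6 p [ 0.62842 -0.00362  0.15257] F [ 2.41 -4.73  1.95] M [-0.77  -0.66   0.373] az -109.69 op 13.7
t 16.0 p [ 0.62851 -0.00347  0.15258] F [ 3.38 -4.08  3.99] M [-0.774 -0.627  0.015] az -106.3 op 13.6
```

```bash
python3 -m crank '[[[0,0,0],[0,0,0]],[[0,0,0],[0,0,0]],[[0,0,0],[0,0,0]],[[0,0,0],[0,0,0]]]' 0.2 >/dev/null;python3 st.py; python3 -m crank '[[[0,0,-0.5],[0,0,0]],[[0,0,-1.5],[0,0,0]],[[0,0,-3],[0,0,0]],[[0,0,-3],[0,0,0]],[[0,0,-2],[0,0,0]],[[0,0,0],[0,0,0]]]' >/dev/null;python3 st.py
python3 - <<'E'
from h import *
c=capture("wrist"); cv2.imwrite("pics/w4.png",c["pixels"][:,:,::-1])
E
```

```text
t 16.4 p [ 0.62562 -0.00173  0.1513 ] F [0.4  0.27 1.15] M [ 0.019 -0.014  0.008] az -106.28 op 32.9
t 17.0 p [ 0.62876 -0.00253  0.25595] F [ 0.08  0.06 -0.27] M [-0.008 -0.016  0.046] az -106.28 op 34.8
```

View pics/w4.png

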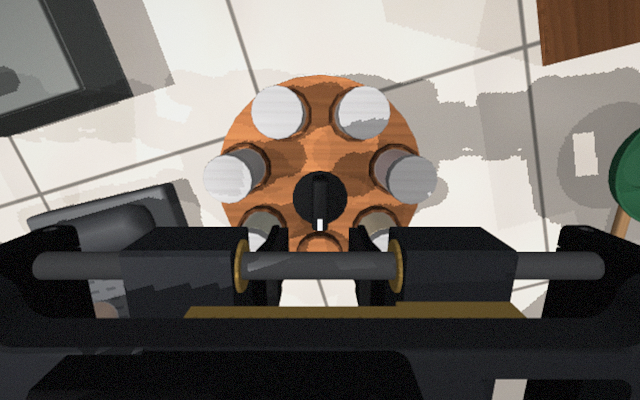

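```bash
python3 -m crank '[[[0,0,0],[0,0,-0.1]],[[0,0,0],[0,0,-0.14]],[[0,0,0],[0,0,-0.14]],[[0,0,0],[0,0,-0.14]],[[0,0,0],[0,0,-0.14]],[[0,0,0],[0,0,-0.14]],[[0,0,0],[0,0,-0.14]],[[0,0,0],[0,0,-0.14]],[[0,0,0],[0,0,-0.14]],[[0,0,0],[0,0,-0.14]],[[0,0,0],[0,0,-0.14]],[[0,0,0],[0,0,-0.07]]]' -1 >/dev/null;python3 st.py; python3 -m crank '[[[-2,1,0],[0,0,0]],[[-3,2,0],[0,0,0]],[[-2.5,1.5,0],[0,0,0]],[[-1,0.5,0],[0,0,0]],[[0,0,0],[0,0,0]],[[0,0,0],[0,0,0]]]' >/dev/null;python3 st.py
python3 - <<'E'
from h import *
c=capture("wrist"); cv2.imwrite("pics/w5.png",c["pixels"][:,:,::-1]); np.save("w5.npy",c,allow_pickle=True)
c=capture("top"); crop(c,280,90,400,220,4.5,"pics/t5.png");np.save("t5.npy",c,allow_pickle=True)
E
```

```text
t 18.25 p [ 0.62528 -0.00208  0.24974] F [-0.39  0.11 -0.49] M [-0.062 -0.038  0.07 ] az -16.1 op 87.0
t 18.85 p [ 0.53196 -0.02648  0.25178] F [ 1.22 -0.01 -1.06] M [ 0.033 -0.062 -0.011] az -16.35 op 86.9
```

View pics/w5.png

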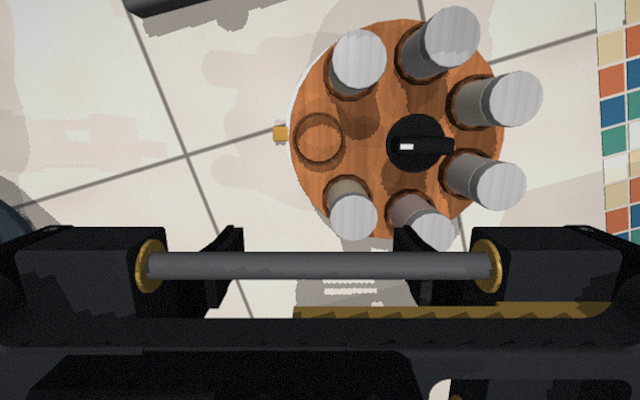

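Run:
```python
from h import *
c=np.load("w5.npy",allow_pickle=True).item()
crop(c,260,0,560,225,2.66,"pics/w5z.png")
```

```text
(no output)
```

View pics/w5z.png

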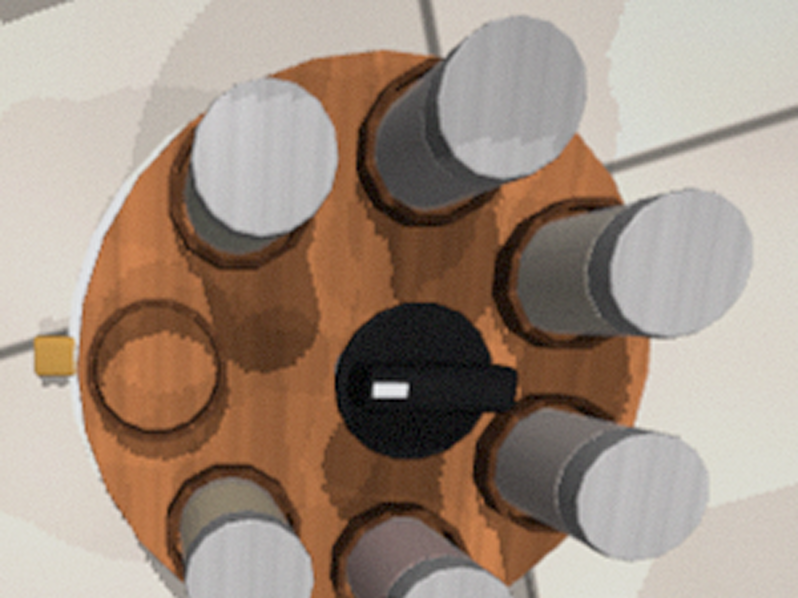

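View pics/t5.png

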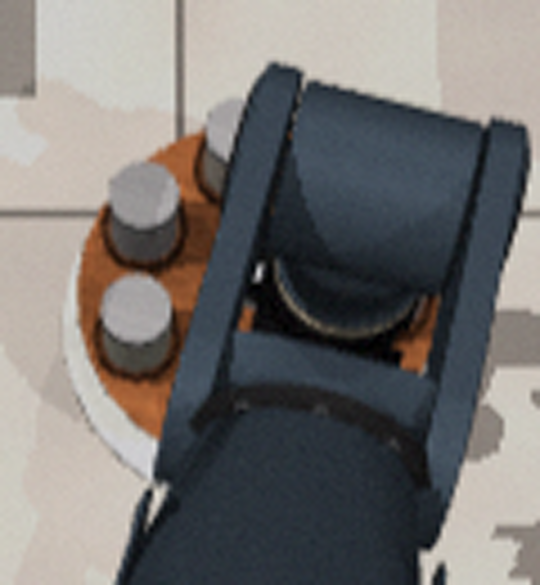

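Run:
```python
from h import *
from scipy.optimize import least_squares
c=np.load("w5.npy",allow_pickle=True).item()
z=lambda p:np.array(p)/2.66+[260,0]-.3
cup=ray(c,z((155,367)),.098)[:2]
P=np.array([ray(c,z(p),.157)[:2] for p in [(264,158),(512,98),(680,263),(642,495)]])
r=least_squares(lambda q:np.hypot(*(P-q).T)-.085,[.625,0]); ax=r.x
print("cup",cup,"axis",ax,r.fun,"knob",ray(c,z((414,381)),.150)[:2])
d=cup-ax; print(np.hypot(*d),np.degrees(np.arctan2(d[1],d[0])), np.degrees(np.arctan2(*(P-ax).T[::-1])), "ton",(t:=ray(c,z((55,356)),.012)[:2]-ax),np.degrees(np.arctan2(t[1],t[0])))
a=np.radians(163.6); print("front from axis est",np.array([.6268,-.0025])+.085*np.array([np.cos(a),np.sin(a)]))
```

```text
cup [0.54574563 0.02227236] axis [ 0.62611676 -0.00355727] [-0.00048901  0.00010705  0.00014936 -0.00050895] knob [ 0.62656804 -0.00297658]
0.08441971805703236 162.18366603289198 [111.60711354  60.1096287    9.31587881 -41.56372854] ton [-0.12765108  0.03998187] 162.60880992376354
front from axis est [0.54525831 0.02149902]
```

```bash
python3 -m crank '[[[-0.8,-2,0],[0,0,0]],[[-1.6,-4.2,0],[0,0,0]],[[-1.7,-4.4,0],[0,0,0]],[[-1.7,-4.4,0],[0,0,0]],[[-1.7,-4.4,0],[0,0,0]],[[-1.7,-4.4,0],[0,0,0]],[[-1.6,-4.2,0],[0,0,0]],[[-1.1,-3,0],[0,0,0]],[[0,0,1],[0,0,0]],[[0,0,1],[0,0,0]],[[0,0,0],[0,0,0]],[[0,0,0],[0,0,0]]]' >/dev/null;python3 st.py
python3 - <<'E'
from h import *
c=capture("wrist"); cv2.imwrite("pics/w6.png",c["pixels"][:,:,::-1]); np.save("w6.npy",c,allow_pickle=True)
E
```

```text
t 20.15 p [0.50405 0.30322 0.23131] F [ 0.06 -0.32  0.08] M [-0.07  -0.071 -0.008] az -16.43 op 87.4
```

View pics/w6.png

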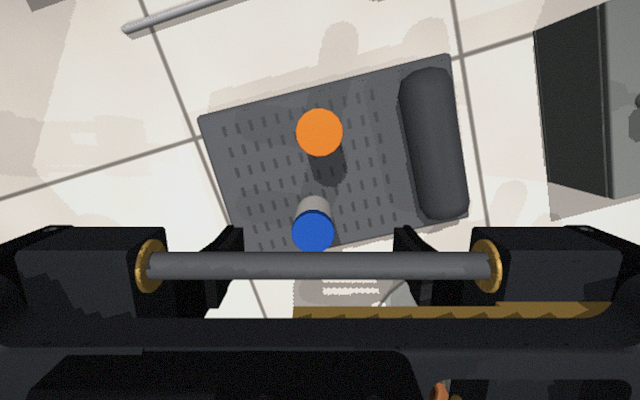

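Run:
```python
from h import *
c=np.load("w6.npy",allow_pickle=True).item(); s=read_state()
hsv=cv2.cvtColor(c["pixels"],cv2.COLOR_RGB2HSV)
m=cv2.inRange(hsv,(5,170,120),(20,255,255)); m[:, :280]=0; m[:,360:]=0; m[200:]=0
ct=max(cv2.findContours(m,0,2)[0],key=cv2.contourArea); (u,v),ax,an=cv2.fitEllipse(ct); print(u,v,ax)
p=ray(c,(u,v),.110); print(p, ray(c,(u+ax[0]/2,v),.11)-p)
d=p[:2]-s["position"][:2]; R=s["tcp_rot"]; print("tool cm",np.round(R[:2,:2].T@d*100,2),s["position"])
```

```text
318.79766845703125 131.98324584960938 (45.77056121826172, 47.08322525024414)
[0.52035764 0.35840489 0.11      ] [ 0.0203028  -0.00600245  0.        ]
tool cm [-0.03 -5.74] [0.5044002  0.3033045  0.23183264]
```

```bash
python3 -m crank '[[[0,-1.5,0],[0,0,0]],[[0,-2.5,0],[0,0,0]],[[0,-1.4,0],[0,0,0]],[[0,-0.35,1],[0,0,0]],[[0,0,3],[0,0,0]],[[0,0,3.5],[0,0,0]],[[0,0,2.5],[0,0,0]],[[0,0,1],[0,0,0]],[[0,0,0],[0,0,0]],[[0,0,0],[0,0,0]]]' >/dev/null;python3 st.py
python3 - <<'E'
from h import *
c=capture("wrist"); cv2.imwrite("pics/w7.png",c["pixels"][:,:,::-1]); np.save("w7.npy",c,allow_pickle=True)
E
```

```text
t 21.2 p [0.52088 0.35985 0.12282] F [-1.16  0.36  0.21] M [ 0.006 -0.063  0.024] az -16.34 op 87.0
```

View pics/w7.png

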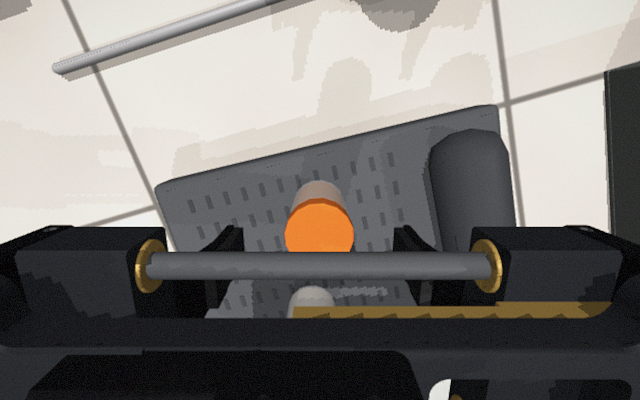

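```bash
python3 -m crank '[[[0,0,1],[0,0,0]],[[0,0,2],[0,0,0]],[[0,0,1.5],[0,0,0]],[[0,0,0.7],[0,0,0]],[[0,0,0.15],[0,0,0]],[[0,0,0],[0,0,0]]]' >/dev/null;python3 st.py
python3 -m crank '[[[0,0,0],[0,0,0]],[[0,0,0],[0,0,0]],[[0,0,0],[0,0,0]],[[0,0,0],[0,0,0]],[[0,0,0],[0,0,0]],[[0,0,0],[0,0,0]],[[0,0,0],[0,0,0]],[[0,0,0],[0,0,0]]]' 1 >/dev/null;python3 st.py
```

```text
t 21.85 p [0.52026 0.35977 0.06852] F [-0.92  0.6   0.68] M [-0.044 -0.062  0.054] az -16.33 op 86.6
t 22.65 p [0.5203  0.35969 0.0686 ] F [0.57 0.24 0.1 ] M [ 0.004 -0.129 -0.043] az -16.33 op 43.4
```

```bash
python3 -m crank '[[[0,0,-0.3],[0,0,0]],[[0,0,-1],[0,0,0]],[[0,0,-2.5],[0,0,0]],[[0,0,-3.5],[0,0,0]],[[0,0,-3.5],[0,0,0]],[[0,0,-3],[0,0,0]],[[0,0,-1.5],[0,0,0]],[[0,0,-0.3],[0,0,0]],[[0,0,0],[0,0,0]]]' >/dev/null;python3 st.py
python3 -m crank '[[[0.4,1.1,0],[0,0,0]],[[0.9,2.4,0],[0,0,0]],[[1.5,4,0],[0,0,0]],[[1.5,4,0],[0,0,0]],[[1.5,4,0],[0,0,0]],[[1.5,4,0],[0,0,0]],[[1.5,4,0],[0,0,0]],[[1.5,4,0],[0,0,0]],[[0.9,2.4,0],[0,0,0]],[[0.7,1.7,0],[0,0,0]],[[0,0,0],[0,0,0]],[[0,0,0],[0,0,0]]]' >/dev/null;python3 st.py
```

```text
t 23.55 p [0.51989 0.35965 0.22509] F [-0.29  0.16 -1.93] M [-0.064 -0.023 -0.015] az -16.33 op 43.7
t 24.75 p [0.54439 0.02259 0.2234 ] F [-0.64  0.27 -1.17] M [-0.015 -0.092  0.024] az -16.42 op 43.4
```

Run:
```python
from h import *
for n in("side","top","wrist"):
    c=capture(n); np.save(n+"8.npy",c,allow_pickle=True)
    if n=="side": crop(c,230,90,380,250,3.7,"pics/s8.png")
    elif n=="top": crop(c,250,100,390,220,5,"pics/t8.png")
    else: cv2.imwrite("pics/w8.png",c["pixels"][:,:,::-1])
```

```text
(no output)
```

View pics/s8.png

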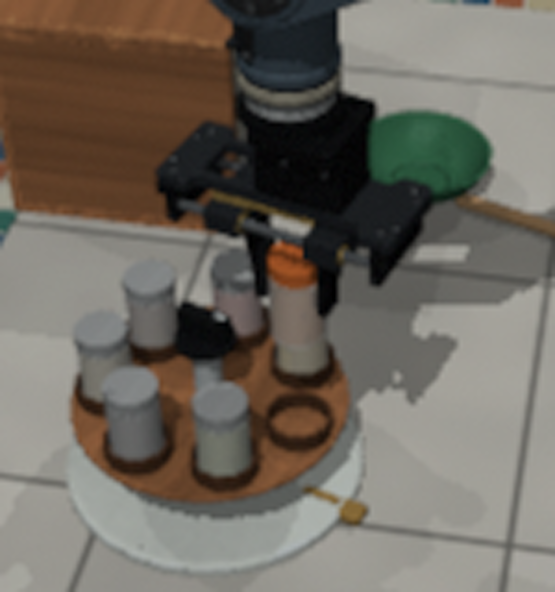

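View pics/w8.png

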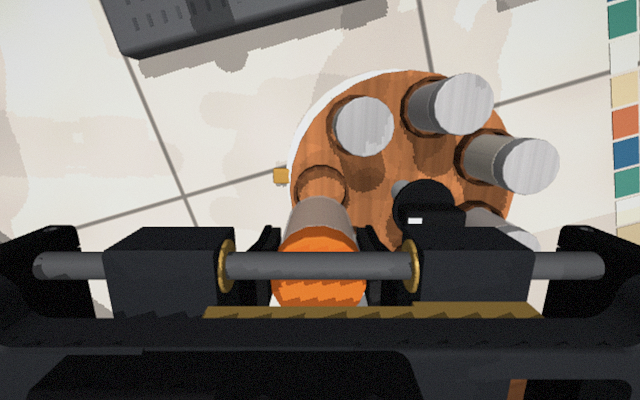

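```bash
python3 -m crank '[[[0.05,0,0.5],[0,0,0]],[[0.05,0,1.5],[0,0,0]],[[0,0,2],[0,0,0]],[[0,0,1.5],[0,0,0]],[[0,0,0.8],[0,0,0]],[[0,0,0.2],[0,0,0]],[[0,0,0],[0,0,0]],[[0,0,0],[0,0,0]]]' >/dev/null;python3 st.py
python3 - <<'E'
from h import *
for n in("side","wrist"):
    c=capture(n); np.save(n+"9.npy",c,allow_pickle=True)
    if n=="side": crop(c,270,120,350,220,6,"pics/s9.png")
    else: crop(c,220,60,480,320,2.3,"pics/w9.png")
E
```

```text
t 25.7 p [0.54707 0.02276 0.16021] F [ 0.01  0.62 -1.43] M [ 0.002 -0.082  0.024] az -16.31 op 43.8
```

View pics/s9.png

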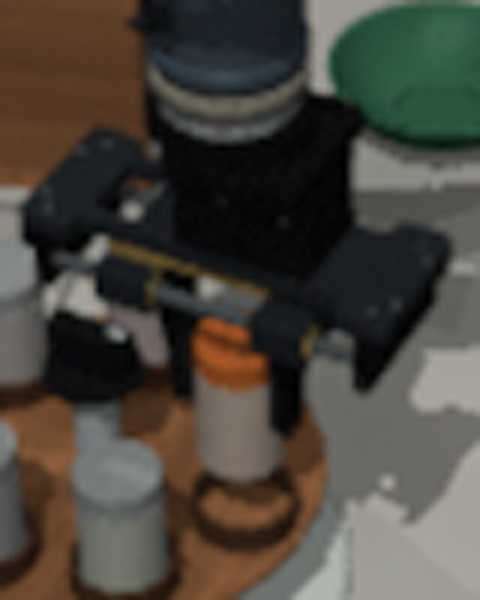

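View pics/w9.png

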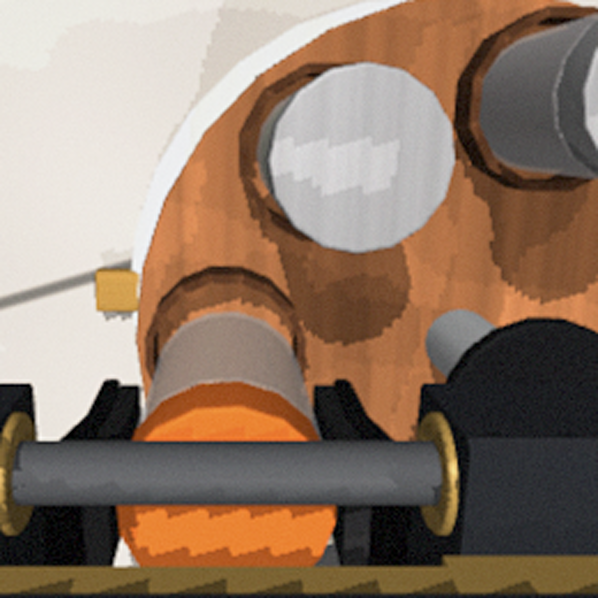

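Run:
```python
from h import *
c=np.load("wrist9.npy",allow_pickle=True).item(); s=read_state(); R=s["tcp_rot"]; p=s["position"]; print(p)
z=lambda q:np.array(q)/2.3+[220,60]-.28
f=lambda q,h:(R.T@(ray(c,z(q),h)-p))[:2]*1000
zb=p[2]-.0335-.0005
print("cup L,R",f((148,345),.098),f((304,345),.098),"back",f((226,267),.098),"-> ctr y",f((226,267),.098)[1]+27.5)
print("jar L,R",f((158,355),zb),f((302,355),zb),"back",f((228,313),zb),"-> ctr y",f((228,313),zb)[1]+22)
sd=np.load("side9.npy",allow_pickle=True).item()
z2=lambda q:np.array(q)/6+[270,120]-.4
X=z2((245,510)); print("side cup outer ctr",ray(sd,X,.098)); 
print("side jar bottom front pt",ray(sd,z2((243,481)),zb),"cup front rim",ray(sd,z2((245,549)),.098))
```

```text
[0.54704462 0.0226265  0.16031422]
cup L,R [-27.16659958  -0.72058936] [25.98224835 -0.65211534] back [ -0.57881359 -27.64535166] -> ctr y -0.145351663027931
jar L,R [-20.90823011  -6.28959021] [22.12052878 -6.23268147] back [ 3.47913504e-03 -1.92185531e+01] -> ctr y 2.7814468533512056
side cup outer ctr [0.54174694 0.03461585 0.098     ]
side jar bottom front pt [0.5405026  0.04277703 0.12631422] cup front rim [0.53628015 0.06136843 0.098     ]
```

Run:
```python
from h import *
c=np.load("wrist9.npy",allow_pickle=True).item(); s=read_state(); R=s["tcp_rot"]; p=s["position"]
print("cam in tool mm",R.T@(-c["R"].T@c["t"]-p)*1000)
crop(c,270,160,370,235,8,"pics/w9z.png")
```

```text
cam in tool mm [  -0.5426198   -69.52286642 -161.70849148]
```

View pics/w9z.png

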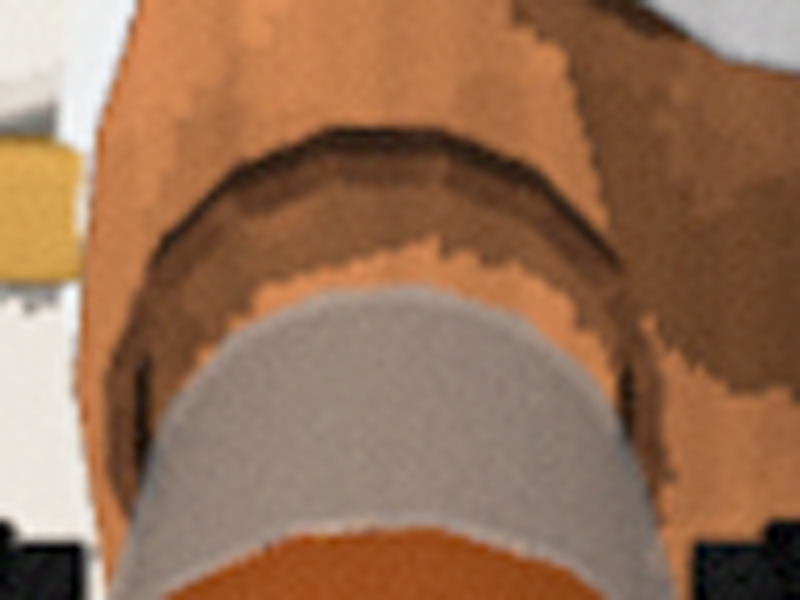

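Run:
```python
from h import *
c=np.load("wrist9.npy",allow_pickle=True).item(); s=read_state(); R=s["tcp_rot"]; p=s["position"]
z=lambda q:np.array(q)/8+[270,160]-.44
f=lambda q,h:(R.T@(ray(c,z(q),h)-p))[:2]*1000
print("base",f((385,125),.082)+[0,27.5],"rim outer",f((385,153),.098)+[0,27.5],"rim inner",f((385,184),.098)+[0,24.5])
for zb in(.124,.126,.128): print("jar",f((400,288),zb)+[0,22])
print("L/R rim outer .098", f((108,400),.098),f((662,400),.098), "jar L/R mid",f((150,470),.115),f((637,470),.115))
```

```text
base [-0.82196596  2.33131408] rim outer [-0.80605109  2.08043798] rim inner [-0.80906558  2.09524725]
jar [0.49528329 3.20242088]
jar [0.48480139 2.69014047]
jar [0.47431949 2.17786005]
L/R rim outer .098 [-27.95191376  -0.85260153] [26.30470562 -0.78276838] jar L/R mid [-22.24723777   0.61338567] [22.17726679  0.67363558]
```

```bash
python3 -m crank '[[[-0.11,-0.04,0],[0,0,0]],[[0,0,0.8],[0,0,0]],[[0,0,0.9],[0,0,0]],[[0,0,0.5],[0,0,0]],[[0,0,0.1],[0,0,0]],[[0,0,0],[0,0,0]]]' >/dev/null;python3 st.py;python3 -m crank '[[[0,0,0.2],[0,0,0]],[[0,0,0.2],[0,0,0]],[[0,0,0.2],[0,0,0]],[[0,0,0],[0,0,0]]]' >/dev/null;python3 st.py
```

```text
t 26.4 p [0.54528 0.0234  0.13601] F [-0.51 -0.3  -1.96] M [-0.015 -0.086  0.031] az -16.33 op 43.5
t 26.8 p [0.54531 0.02341 0.13033] F [ 0.58 -0.7  -2.2 ] M [-0.015 -0.054 -0.006] az -16.33 op 43.8
```

```bash
python3 -m crank '[[[0,0,0.2],[0,0,0]],[[0,0,0.2],[0,0,0]],[[0,0,0.1],[0,0,0]],[[0,0,0],[0,0,0]]]' >/dev/null;python3 st.py;python3 -m crank '[[[0,0,0.2],[0,0,0]],[[0,0,0.2],[0,0,0]],[[0,0,0.1],[0,0,0]],[[0,0,0],[0,0,0]]]' >/dev/null;python3 st.py
```

```text
t 27.2 p [0.54538 0.02339 0.12538] F [ 0.38 -0.1  -1.62] M [ 0.025 -0.048  0.041] az -16.33 op 43.5
t 27.6 p [0.54533 0.0234  0.12031] F [ 0.31 -0.58 -1.45] M [ 0.004 -0.069  0.065] az -16.33 op 43.4
```

```bash
python3 -m crank '[[[0,0,0.1],[0,0,0]],[[0,0,0.1],[0,0,0]],[[0,0,0.05],[0,0,0]],[[0,0,0],[0,0,0]]]' >/dev/null;python3 st.py;python3 -m crank '[[[0,0,0.05],[0,0,0]],[[0,0,0.05],[0,0,0]],[[0,0,0],[0,0,0]]]' >/dev/null;python3 st.py
```

```text
t 28.0 p [0.54544 0.0234  0.11796] F [-0.08  0.07 -1.31] M [ 0.03  -0.088  0.004] az -16.33 op 43.5
t 28.3 p [0.54545 0.02339 0.11701] F [-0.83 -0.56 -1.41] M [-0.003 -0.051 -0.023] az -16.33 op 43.1
```

```bash
python3 -m crank '[[[0,0,0.05],[0,0,0]],[[0,0,0.03],[0,0,0]],[[0,0,0],[0,0,0]]]' >/dev/null;python3 st.py
```

```text
t 28.6 p [0.54544 0.0234  0.11619] F [-0.39 -0.93 -1.82] M [ 0.023 -0.079  0.024] az -16.33 op 43.2
```

```bash
python3 -m crank '[[[0,0,0.03],[0,0,0]],[[0,0,0.02],[0,0,0]],[[0,0,0],[0,0,0]]]' >/dev/null;python3 st.py;python3 -m crank '[[[0,0,0.02],[0,0,0]],[[0,0,0.02],[0,0,0]],[[0,0,0],[0,0,0]]]' >/dev/null;python3 st.py
```

```text
t 28.9 p [0.54551 0.02339 0.11573] F [-0.46  0.17 -2.95] M [-0.013 -0.017 -0.013] az -16.33 op 43.7
t 29.2 p [0.54551 0.02339 0.11543] F [-0.13  0.64 -2.26] M [-0.014 -0.06   0.026] az -16.33 op 43.5
```

```bash
python3 -m crank '[[[0,0,0.02],[0,0,0]],[[0,0,0.02],[0,0,0]],[[0,0,0],[0,0,0]]]' >/dev/null;python3 st.py;python3 -m crank '[[[0,0,0.02],[0,0,0]],[[0,0,0.02],[0,0,0]],[[0,0,0],[0,0,0]]]' >/dev/null;python3 st.py
```

```text
t 29.5 p [0.54555 0.02339 0.11511] F [-1.08  0.38  0.04] M [-0.016  0.004 -0.049] az -16.33 op 43.3
t 29.8 p [0.54551 0.02341 0.11477] F [-1.17 -0.74  3.7 ] M [ 0.051  0.082 -0.053] az -16.33 op 43.5
```

```bash
python3 -m crank '[[[0,0,0],[0,0,0]],[[0,0,0],[0,0,0]],[[0,0,0],[0,0,0]],[[0,0,0],[0,0,0]],[[0,0,0],[0,0,0]]]' -0.35 >/dev/null;python3 st.py
python3 - <<'E'
from h import *
c=capture("side"); crop(c,230,120,350,240,5,"pics/s10.png")
c=capture("wrist"); crop(c,220,100,480,320,2.3,"pics/w10.png")
E
```

```text
t 30.3 p [0.54553 0.02337 0.11448] F [ 0.66 -0.02 -0.1 ] M [-0.006 -0.094  0.042] az -16.33 op 58.3
```

View pics/s10.png

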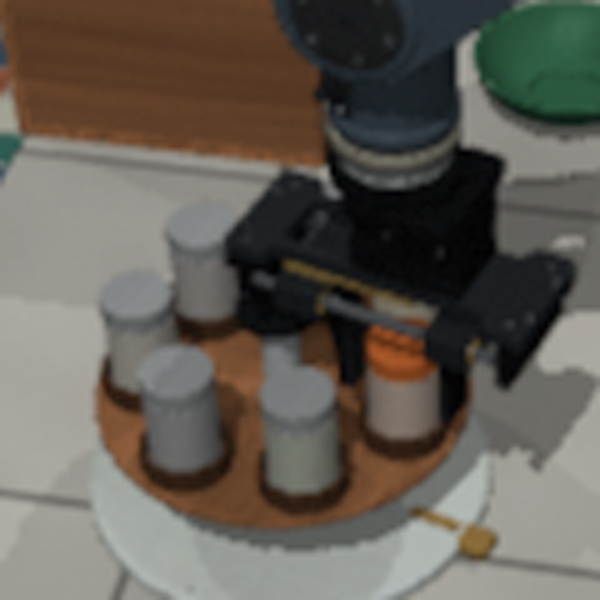

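View pics/w10.png

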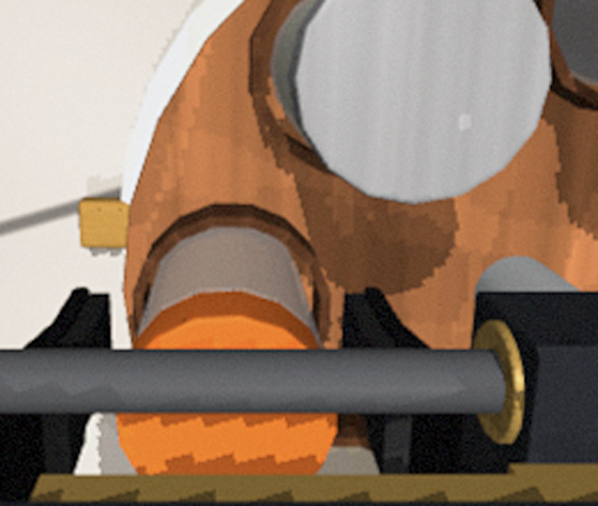

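Jar sits in the cup and the fingers are clear on both sides. Retreat straight up, then move away for a clean view.

```bash
python3 -m crank '[[[0,0,-0.3],[0,0,0]],[[0,0,-0.8],[0,0,0]],[[0,0,-1.5],[0,0,0]],[[0,0,-3],[0,0,0]],[[0,0,-3],[0,0,0]],[[0,0,-3],[0,0,0]],[[0,0,-1.5],[0,0,0]],[[0,0,0],[0,0,0]]]' >/dev/null;python3 st.py
python3 -m crank '[[[0,1.5,0],[0,0,0]],[[0,3,0],[0,0,0]],[[0,4,0],[0,0,0]],[[0,4,0],[0,0,0]],[[0,4,0],[0,0,0]],[[0,4,0],[0,0,0]],[[0,3,0],[0,0,0]],[[0,1.5,0],[0,0,0]],[[0,0,0],[0,0,0]]]' >/dev/null;python3 st.py
python3 - <<'E'
from h import *
c=capture("side"); crop(c,220,130,370,345,2.7,"pics/s11.png"); np.save("s11.npy",c,allow_pickle=True)
c=capture("top"); crop(c,190,100,390,250,4,"pics/t11.png"); np.save("t11.npy",c,allow_pickle=True)
E
```

```text
t 31.2 p [0.54729 0.02317 0.24886] F [-1.08  0.11 -0.75] M [-0.03  -0.127 -0.04 ] az -16.32 op 58.9
t 32.1 p [ 0.47401 -0.21813  0.24445] F [0.2  0.11 0.81] M [ 0.033 -0.085 -0.037] az -16.53 op 58.8
```

View pics/s11.png

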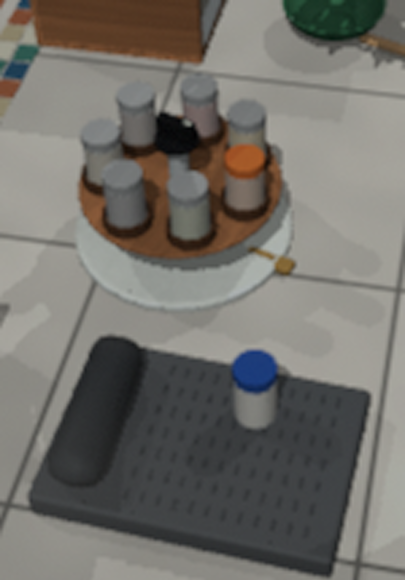

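View pics/t11.png

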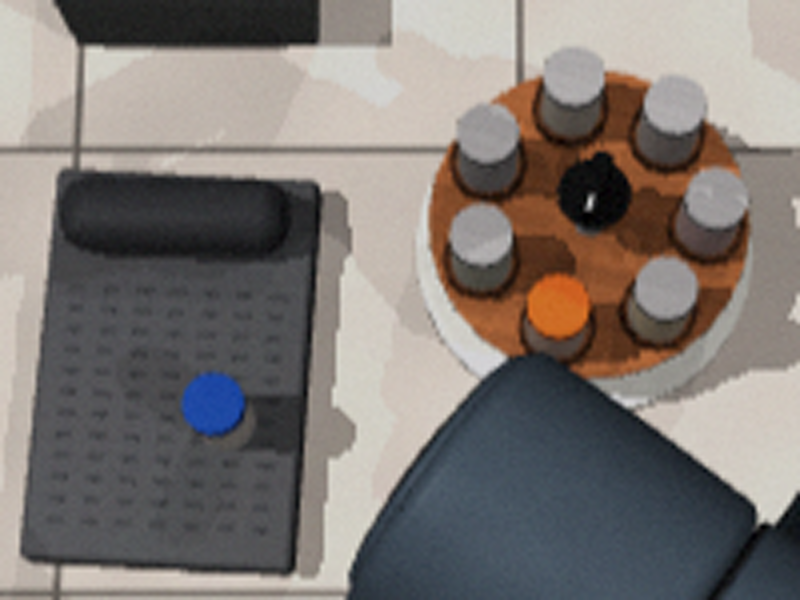

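```bash
python3 -m crank '[[[0,0,0],[0,0,0]],[[0,0,0],[0,0,0]]]' ; python3 -c "
from rig import bot
print(bot.hand_in())"
```

```text
time_s: 32.4
position: [0.4754, -0.2151, 0.2455]
tcp_rot: [[0.96, -0.279, -0.0], [-0.279, -0.96, 0.001], [-0.0, -0.0, -1.0]]
force: [-0.6, -0.3, -0.1]
opening: 0.673
the job is handed in; nothing more can be done
None
```

The orange-lidded jar is back in the carousel, upright in the cup at the brass tongue. I handed the job in at about 32 s; it reports no verdict.

- **Wheel:** It stood at stop 3. I gripped the wing and pressed it down in small steps, twisting lightly, until it came free about 8 mm down. I then turned it 154° clockwise, the shorter way, and let it up at the tongue. A small twist there met about 0.37 N m of resistance, so I took it as locked and let go.
- **Press force:** The vertical force read at most about 9.3 N when I checked, roughly 1 N above the spring alone. I took readings only between moves, so a short peak in between would not show.
- **Jar:** I took it from the slab and lined it up over the cup with the wrist camera, which called for a shift of about 1 mm. I lowered it until it touched the floor at about 5 N, at the height expected for fully home, then opened and backed away.
- **Last pictures:** The orange lid is within about 1 mm of where a steel lid stood in the same cup in the first pictures. All seven lids are in their places. The blue jar, muller and slab have not moved. I did not recheck the ladle or spatula up close, but the arm did not go near them.
- **Disagreements:** The side camera placed the carousel about 5 mm off from the other two, so I relied on the top and wrist cameras. While I turned the wheel, the measured tool position drifted about 2 mm sideways, with only small sideways forces of up to about 5 N.

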